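# Fit the forming ring and wedge up the marver

## Task

One of the two graphite rings on the glassworker's bench slides over the steel pin of the hinged marver plate, the other is bored too narrow: seat the one that fits fully down on the plate and let go of it, and leave the other one on the bench. Then take the wooden wedge and, keeping it flat on the bench, push its thin end under the middle of the plate's free edge until that edge has just lifted off its rest pads, a few millimetres and less than 10. Finish while still gripping the wedge in place, the plate carried by the wedge alone, and do not disturb the little glass flask.

Things in the scene. Friction and masses are not known exactly. Their poses are not given: they have to be found in the camera images.
- marver_base: Fixed low steel frame of the marver (a graphite plate for shaping glass). Origin on the bench under the middle of the plate's free edge, which faces the robot; +x points from the free edge to the hinge. Two rest pads 16 mm high, 18 mm wide, at y = -56 and +56 mm just behind the edge; between them (94 mm) and under the plate it is open down to the bench.
- marver (a joint): Hinge of the plate, rad: 0 = lying on its rest pads; the free edge rises 1.5 mm per 0.01 rad. It swings freely, plate about 0.5 kg. Plate 150 mm from edge to hinge, 130 mm wide, 14 mm thick: underside 16 mm, top 30 mm over the bench. The free edge is rounded (7 mm radius), reaching 7 mm further towards the robot than the base's origin.
- marver_edge (a point): Middle of the underside of the plate's free edge, moves with the plate; axes as the base's, tilting with the plate. At rest 16 mm above the bench.
- pin_foot (a point): Foot of the upright steel pin, on the plate's top face, 70 mm behind the free edge, 30 mm over the bench at rest. Pin 18 mm across, 36 mm high, tapered to 11 mm over its top 8 mm. z runs up the pin.
- ring_wide: Graphite ring standing flat on the bench, outside 46 mm, 30 mm high, bore 23 mm: it fits the pin. Origin at the centre of its underside, z along the bore.
- ring_narrow: Look-alike graphite ring, outside 46 mm, 30 mm high, bore 13 mm: too narrow for the pin. Origin at the centre of its underside.
- wedge: Hardwood wedge lying flat, 28 mm wide. Origin on the underside below the middle of its gripping block (44 mm long in x, 28 mm wide in y, 30 mm high). From the block's front, x = 22 mm, the ramp slopes from 28 mm high down to 4 mm at the thin end, x = 102 mm (3 mm of height per 10 mm). z up.
- wedge_tip (a point): Middle of the wedge's thin end, x = 102 mm, 2 mm above its underside.
- flask: Small glass flask with an amber glass cap, 40 mm across, 75 mm high, upright on the bench. Origin at the centre of its underside.
Mind the look-alikes: they are no part of the job. What is shaped like the ring_wide but green is not meant.

How it is judged:
By the outcome, as a careful person would: the job done as asked, in the order asked, and still so for the second after the job is handed in, while the arm keeps its last pose, push and grip.
It also fails if it takes over 64 s, if anything falls off the work surface, if the arm or the gripper's body presses on something with over 40 N, if the wrist force passes 120 N, or if a joint passes its speed limit or range.

## Robot

A 6-joint arm with a two-finger parallel gripper is mounted at the origin on the work surface. World frame = base frame: x ahead of the robot, y to its left, z up, the work surface at z = 0. Lengths are in mm, angles in rad, forces in N, time in s.
With the tool pointing down it reaches from about 325 to 850 mm from the base axis. Payload 15.5 kg.
Tool frame: the origin (TCP) lies midway between the tips of the shut fingers; the grasp point (between the pads) lies 19 mm behind it; z points along the fingers, y is the line along which they close (so a half turn about z gives the same grasp; the last joint's range is limited). The gripper opens to 91 mm and grips with 3 to 60 N. Pads are 32 mm wide; open, the fingers measure 118 mm over their backs; the gripper's body (76 mm by 178 mm) begins 60 mm behind the grasp point.
Start: joints at [-1.415, 0.494, 1.345, -0, 1.302, -0.096], TCP at [155.113, -605.447, 213.915] pointing down, gripper open.
Joint ranges: [-2.91, 2.91], [-0.82, 2.16], [0.22, 2.67], [-1.22, 4.37], [0.12, 2.79], [-3.08, 3.08]. Speed limits (rad/s): [1.89, 1.89, 2.57, 3.01, 3.01, 3.01].

## Interface

Orientations are given as a unit quaternion [w, x, y, z].
In Python, from cell import env gives the robot as it stands. The module is installed in compiled form; this text tells all that it offers.
- The arm moves only by the shell command python3 -m pendant 'ROWS' [FORCE]. ROWS is a JSON object of lists of equal length, an entry for each row: "fingers": the opening, from 0 (shut) to 1 (fully open); "delta_pos": the shift along the tool's x, y, z in mm, a list of three; "turn": the turn, a rotation vector about the tool's x, y, z in rad, a list of three. A call has exactly 5 rows; each row is the pose to reach, as a shift and turn from the pose commanded when the call began, along the tool's axes at that moment; what a row does not reach only later rows make up. A row lasts 1/12 s, in which the tool goes at most 41.7 mm and 7.16 degrees, less where a joint would pass 70% of its speed; a pose out of reach is approached as far as the arm can. A call with a gripper value outside its range is refused whole. The fingers move at their own pace and stop on an object; FORCE is the grip in N (left out, the last holds). Time passes only in rows, so rows that repeat a pose let the fingers close, or fill a call up. It gives the time, the measured TCP pose, the force, the opening and the grip force at its end, in the units of the state.
- env.state(): the state, without advancing time (a new reading comes with each control period).
- env.read_camera(name): name is "side" or "top"; returns a dict with "color" (420x560x3 uint8, blue, green, red), "K" (3x3 intrinsics, pixels), "k1" (the pictures are not rectified: a ray, as slopes to the right and down, at radius r is drawn at 1 + k1 r^2 times it, then the intrinsics apply), "R" (3x3) and "t" (3): a world point X has camera coordinates R X + t. Camera axes: x right, y down, z forward; pixel columns grow to the right and rows downward; lengths in mm; the calibration is good to about 2 mm. A picture is of the moment at which its call begins. There is no depth.
- env.sign_off(): hands the job in; it is judged then, once.
The state is a dict: "time": time; "joint_pos": joint angles; "joint_velocities": joint speeds; "tau": joint torques, N m; "position": TCP position; "tcp_rot": TCP orientation; "force": force on the tool from outside, world axes, zero at the start; "wrist_torque": the same for the moment, N m; "opening": finger opening in mm; "grasp_force": force on a finger pad.
Only numpy, scipy, OpenCV 4.12 (cv2) and the standard library are available. Lean on these libraries where they do the work, as an engineer would, in place of code of your own. Each camera call takes 0.05 s, during which the arm holds its last target. There are 200 camera calls.

## Working session

There is one attempt and no reset: what is moved stays moved. The work goes in short steps, Python scripts to look and compute and a shell command to move; the robot and the scene stay as the last step left them, time stands still between calls to the robot, and variables do not carry over. Pictures are saved under pics/ and viewed, at most 11 in all, crops included, and the job is handed in when it is done.

```bash
mkdir -p pics; cat > h.py <<'E'
import numpy as np, cv2
from cell import env
def cam(n):
    c=env.read_camera(n); return c
def ray(c,u,v):
    K=np.array(c["K"]);k=c["k1"];R=np.array(c["R"]);t=np.array(c["t"])
    p=cv2.undistortPoints(np.array([[[u,v]]],float),K,np.array([k,0,0,0,0.]))[0,0]
    return -R.T@t, R.T@np.array([p[0],p[1],1])
def onz(c,u,v,z):
    o,d=ray(c,u,v); return (o+d*(z-o[2])/d[2]).round(1)
def proj(c,X):
    R=np.array(c["R"]);t=np.array(c["t"]);K=np.array(c["K"])
    return cv2.projectPoints(np.array(X,float).reshape(-1,1,3),cv2.Rodrigues(R)[0],t,K,np.array([c["k1"],0,0,0,0.]))[0][:,0]
E
python3 - <<'E'
from h import *
import pickle
for n in("top","side"):
    c=cam(n); cv2.imwrite(f"pics/{n}0.png",c["color"]); pickle.dump(c,open(f"{n}0.pkl","wb"))
    o,d=ray(c,280,210); print(n,o.round(),d.round(2),c["k1"])
    print(c["R"])
s=env.state(); print(s)
E
```

```text
top [ 495.   13. 1051.] [ 0.12 -0.01 -0.99] -0.058300260869149904
[[-0.00839609 -0.99981164  0.01749812]
 [-0.99258859  0.00621138 -0.1213644 ]
 [ 0.12123286 -0.01838742 -0.99245378]]
side [ 598. -550.  638.] [ 0.01  0.7  -0.71] -0.024959616830699225
[[ 9.99940594e-01  4.40534882e-04 -1.08910581e-02]
 [-7.32626054e-03 -7.12658983e-01 -7.01472380e-01]
 [-8.07063345e-03  7.01510498e-01 -7.12613419e-01]]
{'time': 0.1, 'joint_pos': array([-1.41549378e+00,  4.94158733e-01,  1.34606168e+00,  6.31910182e-06,
        1.30250001e+00, -9.54646956e-02]), 'joint_velocities': array([-0.00082943, -0.00139829, -0.00198731,  0.00173423,  0.00049085,
       -0.00083145]), 'tau': array([ 2.44708244e-03, -8.80235338e+01, -3.82547021e+01,  7.06373155e-02,
        4.82315104e-02, -3.85648718e-05]), 'position': array([ 155.06571475, -605.10677797,  213.37699653]), 'tcp_rot': array([-5.63721756e-04,  9.92149714e-01,  1.25054497e-01, -1.38235766e-05]), 'force': array([-0.4803265 ,  0.752366  , -0.14051424]), 'wrist_torque': array([ 0.00174413, -0.03944799,  0.0128688 ]), 'grasp_force': 0.0, 'opening': 91.35027186619726}
```

View pics/top0.png

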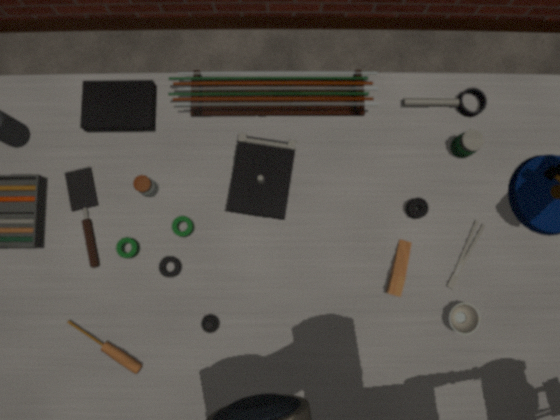

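View pics/side0.png

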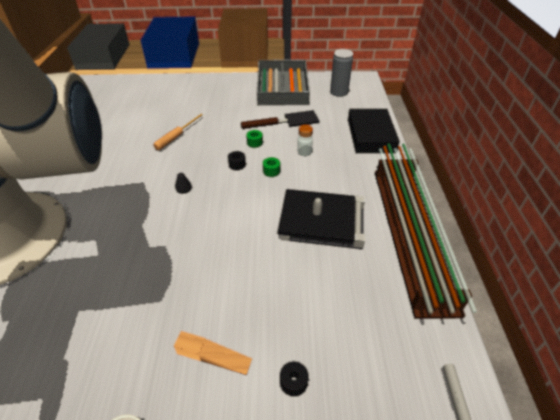

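Top view: plate around (262,180) with the pin at (260,178), black rings at (171,267) and (416,208), wedge at (400,268), flask at (143,184). The wedge's thick end is toward the left in the side view, at (185,345). Next I'll enlarge the two rings, plate and wedge.

```bash
python3 - <<'E'
from h import *
import pickle
c=pickle.load(open("top0.pkl","rb")); s=pickle.load(open("side0.pkl","rb"))
def crop(im,u,v,w,h,f,g=1):
    a=im[v-h//2:v+h//2,u-w//2:u+w//2]; return np.clip(cv2.resize(a,None,fx=f,fy=f,interpolation=cv2.INTER_CUBIC)*float(g),0,255).astype(np.uint8)
T=c["color"];S=s["color"]
r1=np.hstack([crop(T,171,267,40,40,5,2.5),crop(T,416,208,40,40,5,2.5),crop(S,237,160,40,40,5,1.5),crop(S,294,378,40,40,5,1.5)])
r2=np.hstack([crop(T,262,180,100,100,4,2.5),crop(T,400,268,100,100,4,2)])
cv2.imwrite("pics/crop.png",np.vstack([r1,r2]))
def blobs(c,m,amin=60):
    n,l,st,ce=cv2.connectedComponentsWithStats(m.astype(np.uint8))
    for i in range(1,n):
        if st[i,4]>amin: print(st[i],ce[i].round(1))
hsv=cv2.cvtColor(T,cv2.COLOR_BGR2HSV)
print("T dark");blobs(c,T.max(2)<38)
print("T orange");blobs(c,(hsv[...,0]<22)&(hsv[...,1]>110)&(hsv[...,2]>70))
hs=cv2.cvtColor(S,cv2.COLOR_BGR2HSV)
print("S dark");blobs(s,S.max(2)<45)
print("S orange");blobs(s,(hs[...,0]<22)&(hs[...,1]>110)&(hs[...,2]>110))
E
```

```text
T dark
[   0   14  560   18 5990] [285.3  23.1]
[  82   81   74   50 3530] [118.6 105.9]
[466  89  19  21 136] [477.9  96.7]
[457 103  20  13  92] [464.3 110.7]
[192 107  13   8  63] [197.8 111. ]
[277 107  49   4  96] [302.2 109.1]
[348 106  16   9 100] [355.2 110.1]
[225 108  51   3  98] [249.9 109.2]
[  0 115  29  31 523] [ 12.7 131.8]
[451 137  15  20 181] [457.1 147.2]
[ 228  143   66   75 3504] [260.2 178.9]
[ 508  156   52   78 1725] [534.5 188.5]
[ 70 170  25  38 251] [ 80.7 190.7]
[ 35 177  11  70 459] [ 40.1 212.3]
[406 199  21  19 290] [415.8 207.8]
[203 316  15  15 133] [210.3 322.5]
[ 208  394   99   26 1780] [260.5 407.8]
T orange
[174  81 198   4 407] [270.3  82.6]
[173  97 176   4 349] [253.9  98.4]
[134 176  17  16 205] [141.7 183.3]
[  0 185  36   6 182] [ 17.4 187.6]
[  0 196  36   6 211] [ 17.1 198.5]
[  0 227  33   6 152] [ 15.4 229.8]
[387 240  24  56 685] [399.1 268.2]
[ 68 321  73  52 534] [114.9 353. ]
S dark
[283   0   8  58 315] [286.7  25.6]
[491   0  59  47 559] [520.6  19.6]
[188  23  11  36 155] [193.1  40.6]
[107  25  21  42 475] [117.4  45.4]
[  68   
[... 586 characters left out ...]
 1.8]
[401   0  23   5  90] [411.7   1.5]
[212   7  12  11  96] [216.9  11.7]
[247   7  35  10 138] [271.1  10.6]
[ 291    6  126   76 5845] [359.8  40.2]
[ 98   9  47  22 433] [125.7  16.4]
[181   8  29   8  87] [196.    9.8]
[ 80  10  31  13 218] [98.6 14.2]
[  69   19  189   56 2543] [177.2  55.9]
[268  18  15  42 469] [274.9  41.3]
[297  18  32  10 294] [313.   22.5]
[ 34  46  23  20 141] [44.5 56.1]
[268  68   5  24  93] [269.7  79.6]
[288  68   7  24 114] [291.2  79.6]
[296  68   6  24  97] [298.8  79.6]
[154 115  47  35 264] [169.6 136. ]
[299 125  14  12 133] [305.1 130.1]
[384 147  53 159 410] [411.7 230. ]
[399 146  60 160 401] [430.3 230.5]
[ 174  332   77   42 1557] [210.8 352.6]
```

View pics/crop.png

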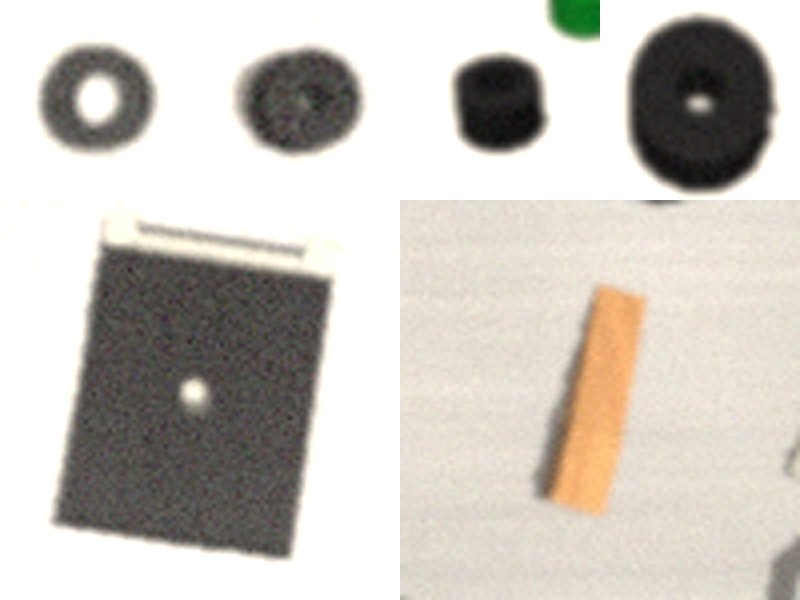

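Top-left crop: the ring at top-view (171,267) has a wide see-through bore, and the one at (416,208) shows almost none, so the left ring is the wide one. The wedge's tip is at about (405,241), its block end at about (394,295), so the tip points away from the robot. The plate and pin are clear.

```bash
cat > m.py <<'E'
from h import *
def dist(c,uv): return cv2.undistortPoints(np.array(uv,float).reshape(-1,1,2),np.array(c["K"]),np.array([c["k1"],0,0,0,0.]))[:,0]
def cast(c,uv,z):
    R=np.array(c["R"]);o=-R.T@np.array(c["t"]);p=dist(c,uv); d=np.c_[p,np.ones(len(p))]@R
    return o+d*((z-o[2])/d[:,2])[:,None]
def tri(c1,uv1,c2,uv2):
    P=[np.c_[c["R"],c["t"]] for c in(c1,c2)]
    X=cv2.triangulatePoints(P[0],P[1],dist(c1,uv1).T,dist(c2,uv2).T); return (X[:3]/X[3]).T.round(1)
def blob(m,u,v):
    n,l,st,ce=cv2.connectedComponentsWithStats(m.astype(np.uint8)); 
    ys,xs=np.where(l>0); i=np.argmin((xs-u)**2+(ys-v)**2); k=(l==l[ys[i],xs[i]]).astype(np.uint8)
    return cv2.findContours(k,cv2.RETR_EXTERNAL,cv2.CHAIN_APPROX_NONE)[0][0][:,0].astype(float)
E
python3 - <<'E'
from m import *
import pickle
c=pickle.load(open("top0.pkl","rb")); s=pickle.load(open("side0.pkl","rb"))
T=c["color"];S=s["color"]
def mec(q): return np.round(cv2.minEnclosingCircle(q.astype(np.float32))[0],1)
for n,ut,us in(("wide",(171,267),(237,160)),("narrow",(416,208),(294,378))):
    a=blob(T.max(2)<55,*ut);b=blob(S.max(2)<60,*us)
    ea=cv2.fitEllipse(cv2.convexHull(a.astype(np.float32)));eb=cv2.fitEllipse(cv2.convexHull(b.astype(np.float32)))
    print(n,np.array(ea[0]).round(1),np.array(ea[1]).round(1),cast(c,[ea[0]],15).round(1),cast(s,[eb[0]],15).round(1),tri(c,[ea[0]],s,[eb[0]]))
q=blob(T.max(2)<55,250,190); w=cast(c,q,30)[:,:2].astype(np.float32); r=cv2.minAreaRect(w); print("plate",r,cv2.boxPoints(r).round(1))
# plate polygon
h=cv2.convexHull(q.astype(np.float32)); p=cv2.approxPolyDP(h,4,True)[:,0]; print(p, cast(c,p,30).round(1))
sub=T[165:192,248:274].max(2); ys,xs=np.where(sub>110); print("pin T",xs.min()+248,xs.max()+248,ys.min()+165,ys.max()+165,len(xs),xs.mean()+248,ys.mean()+165)
sub=S[192:222,308:328].max(2); ys,xs=np.where(sub>90); print("pin S",xs.min()+308,xs.max()+308,ys.min()+192,ys.max()+192,len(xs)); print(sub[:,::2])
g=lambda x,y:(x/4+350-.375-100,y/4+218-.375-50)
for (x,y),z in(((598,287),4),((647,297),4),((605,516),30),((548,497),0),((555,497),30)):
    print("wedge",g(x,y),cast(c,[g(x,y)],z).round(1))
hs=cv2.cvtColor(S,cv2.COLOR_BGR2HSV); b=blob((hs[...,0]<22)&(hs[...,1]>90)&(hs[...,2]>70),211,352); print("wedgeS",cv2.approxPolyDP(cv2.convexHull(b.astype(np.float32)),2,True)[:,0].tolist())
cv2.imwrite("pics/cs.png",np.hstack([cv2.resize(S[320:385,165:265],None,fx=4,fy=4,interpolation=2),cv2.resize(S[180:245,270:370],None,fx=4,fy=4,interpolation=2)]))
E
```

```text
wide [169.7 266.3] [19.7 21.1] [[498.6 238.3  15. ]] [[498.9 239.2  15. ]] [[498.8 238.2  15.8]]
narrow [415.8 207.7] [19.4 22.6] [[ 623.8 -306.1   15. ]] [[ 623.5 -307.4   15. ]] [[ 623.8 -306.7   13.2]]
plate ((686.1153564453125, 40.51846694946289), (127.66064453125, 157.37135314941406), 80.78759002685547) [[598.2  -9.9]
 [753.6 -35.1]
 [774.   90.9]
 [618.7 116.1]]
[[238. 142.]
 [293. 150.]
 [283. 218.]
 [226. 209.]] [[771.3  89.3  30. ]
 [752.6 -32.5  30. ]
 [601.3  -9.   30. ]
 [621.8 114.8  30. ]]Traceback (most recent call last):
  File "<stdin>", line 13, in <module>
    return umr_minimum(a, axis, None, out, keepdims, initial, where)
ValueError: zero-size array to reduction operation minimum which has no identity
```

```bash
python3 - <<'E'
from m import *
import pickle
c=pickle.load(open("top0.pkl","rb")); s=pickle.load(open("side0.pkl","rb"))
T=c["color"];S=s["color"]
sub=T[168:190,250:272].max(2).astype(int); print(sub[4:18,3:18])
sub=S[194:222,309:327].max(2); print(sub)
g=lambda x,y:(x/4+350-.375-100,y/4+218-.375-50)
for (x,y),z in(((598,287),4),((647,297),4),((605,516),30),((548,497),0),((555,497),30)):
    print("wedge",g(x,y),cast(c,[g(x,y)],z).round(1))
hs=cv2.cvtColor(S,cv2.COLOR_BGR2HSV); b=blob((hs[...,0]<22)&(hs[...,1]>90)&(hs[...,2]>70),211,352); print("wedgeS",cv2.approxPolyDP(cv2.convexHull(b.astype(np.float32)),2,True)[:,0].tolist())
cv2.imwrite("pics/cs.png",np.hstack([cv2.resize(S[320:385,165:265],None,fx=4,fy=4,interpolation=2),cv2.resize(S[180:245,270:370],None,fx=4,fy=4,interpolation=2)]))
E
```

```text
[[ 27  26  37  29  29  28  29  34  30  30  31  28  30  34  28]
 [ 29  37  30  34  35  34  40  36  35  32  32  33  34  25  34]
 [ 31  36  32  34  34  43  44  56  52  44  33  33  34  31  28]
 [ 31  32  32  35  45  63  78  83  76  61  45  35  27  33  32]
 [ 30  36  31  37  63  84  99  98  97  81  57  41  31  34  32]
 [ 30  33  31  38  64  94 103 109 104  91  68  45  36  36  32]
 [ 36  31  30  41  70  90 105 107 107  92  69  49  41  31  32]
 [ 29  33  27  39  61  81  93  96  96  81  64  48  37  29  32]
 [ 31  30  31  38  46  68  75  75  77  69  57  47  31  31  26]
 [ 34  36  28  35  44  49  59  61  61  57  50  44  37  31  36]
 [ 34  33  30  33  37  45  51  51  51  50  46  38  38  32  26]
 [ 32  31  34  32  33  37  39  45  44  46  40  35  34  34  34]
 [ 30  37  35  35  30  36  40  34  33  43  34  36  33  32  31]
 [ 28  36  27  34  28  27  33  35  30  34  29  35  27  36  34]]
[[ 27  26  25  26  28  29  24  27  24  31  31  28  29  34  32  35  38  38]
 [ 30  25  27  26  28  26  26  28  31  29  28  31  28  26  29  28  24  28]
 [ 24  28  26  25  28  27  29  33  36  35  34  31  28  25  28  28  
[... 1537 characters left out ...]
  29  29  30  28  28  24  28  30  28  25  25]
 [ 29  27  28  32  27  28  26  25  30  24  26  24  25  28  27  29  26  26]
 [ 27  28  21  25  28  28  27  27  27  29  27  29  27  27  29  25  24  30]
 [ 26  27  26  24  26  24  26  28  31  28  23  26  30  26  29  29  25  25]
 [ 27  26  28  28  27  28  30  29  27  23  30  25  30  28  26  27  26  28]]
wedge (399.125, 239.375) [[ 554.2 -268.8    4. ]]
wedge (411.375, 241.875) [[ 548.3 -296.3    4. ]]
wedge (400.875, 296.625) [[ 429.4 -261.3   30. ]]
wedge (386.625, 291.875) [[ 438.4 -237.8    0. ]]
wedge (388.375, 291.875) [[ 439.9 -234.4   30. ]]
wedgeS [[174.0, 344.0], [182.0, 331.0], [205.0, 338.0], [251.0, 360.0], [244.0, 374.0], [178.0, 354.0]]
```

View pics/cs.png

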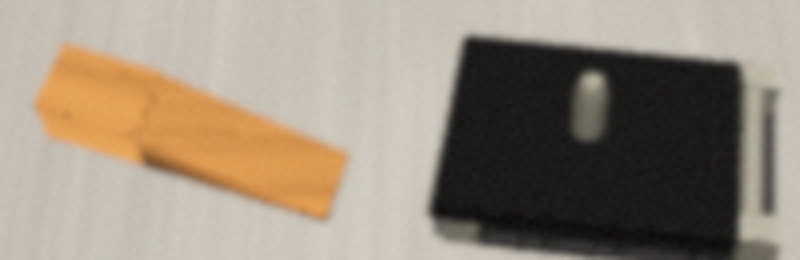

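Side crop: wedge tip corners at about (251,358) and (246,374), block back-top corners at about (181,331) and (174,346). The pin's top is at about (318,200) and its foot at about (316,214).

```bash
python3 - <<'E'
from m import *
import pickle
c=pickle.load(open("top0.pkl","rb")); s=pickle.load(open("side0.pkl","rb"))
g=lambda x,y:(x/4+165-.375,y/4+320-.375)
for (x,y),z in(((347,153),4),((325,217),4),((325,219),0),((65,45),30),((38,105),30)): print("wS",cast(s,[g(x,y)],z).round(1))
print("pin",cast(c,[(260.0,177.2)],65).round(1),cast(s,[(317.8,199.8)],65).round(1),tri(c,[(260,177.2)],s,[(317.8,199.8)]))
g2=lambda x,y:(x/4+270-.375,y/4+180-.375)
for x,y in((467,38),(740,62),(432,215)): print("plS",cast(s,[g2(x-400,y)],30).round(1))
# model pred with yaw -9.2
hs=cv2.cvtColor(c["color"],cv2.COLOR_BGR2HSV)
print("flask cap",cast(c,[(141.7,183.3)],72).round(1),cast(s,[(305.1,130.1)],70).round(1))
print("green",cast(c,[(183,226),(128,248)],25).round(),"cone",cast(c,[(210,323)],15).round())
from scipy.spatial.transform import Rotation as Ro
st=env.state(); q=st["tcp_rot"]; print(Ro.from_quat(np.r_[q[1:],q[0]]).as_matrix().round(3),st["position"])
E
```

```text
wS [[ 555.8 -268.9    4. ]]
wS [[ 548.  -295.4    4. ]]
wS [[ 547.7 -294.6    0. ]]
wS [[ 438.1 -233.9   30. ]]
wS [[ 431.3 -260.2   30. ]]
pin [[684.9  39.7  65. ]] [[685.5  41.6  65. ]] [[684.9  39.7  66.8]]
plS [[622.2 113.3  30. ]]
plS [[774.3  91.8  30. ]]
plS [[601.2 -19.8  30. ]]
flask cap [[672.1 288.5  72. ]] [[672.9 288.7  70. ]]
green [[586. 209.  25.]
 [538. 328.  25.]] cone [[377. 150.  15.]]
[[ 0.969  0.248 -0.   ]
 [ 0.248 -0.969  0.001]
 [ 0.    -0.001 -1.   ]] [ 155.06571475 -605.10677797  213.37699653]
```

```bash
cat > d.py <<'E'
import sys,numpy as np
from cell import env
from scipy.spatial.transform import Rotation as Ro
def go(x,y,z,yaw=None):
    s=env.state();q=s["tcp_rot"];R=Ro.from_quat(np.r_[q[1:],q[0]]);M=R.as_matrix()
    cy=np.degrees(np.arctan2(M[1,0],M[0,0]))
    print("t",round(s["time"],2),"pos",s["position"].round(1),"yaw",cy.round(2),"tilt",M[:,2].round(3),"F",s["force"].round(1),"open",round(s["opening"],1),"grip",round(s["grasp_force"],1))
    print("tool delta",(M.T@(np.array([x,y,z])-s["position"])).round(1))
    if yaw is not None:
        T=Ro.from_euler("z",yaw,degrees=True)*Ro.from_matrix(np.diag([1.,-1,-1])); print("turn",(R.inv()*T).as_rotvec().round(4))
if __name__=="__main__": go(*map(float,sys.argv[1:]))
E
M='{"fingers":[0.75,0.75,0.75,0.75,0.75],"delta_pos":'
python3 -m pendant '{"fingers":[0.75,0.75,0.75,0.75,0.75],"delta_pos":[[24,-33,0],[48,-66,0],[72,-99,0],[97,-132,0],[121,-164,0]],"turn":[[0,0,0],[0,0,0],[0,0,0],[0,0,0],[0,0,0]]}'
python3 -m pendant '{"fingers":[0.75,0.75,0.75,0.75,0.75],"delta_pos":[[24,-33,0],[48,-66,0],[72,-99,0],[97,-132,0],[121,-164,0]],"turn":[[0,0,0],[0,0,0],[0,0,0],[0,0,0],[0,0,0]]}'
python3 -m pendant '{"fingers":[0.75,0.75,0.75,0.75,0.75],"delta_pos":[[24,-33,0],[48,-66,0],[72,-99,0],[97,-132,0],[121,-164,0]],"turn":[[0,0,0],[0,0,0],[0,0,0],[0,0,0],[0,0,0]]}'
python3 -m pendant '{"fingers":[0.75,0.75,0.75,0.75,0.75],"delta_pos":[[24,-33,0],[48,-66,0],[72,-99,0],[97,-132,0],[121,-164,0]],"turn":[[0,0,0],[0,0,0],[0,0,0],[0,0,0],[0,0,0]]}'
python3 d.py 498.8 238.2 80 14.4
```

```text
time: 0.52
position: [231.8, -414.4, 213.6]
tcp_rot: [-0.0, 0.992, 0.125, -0.0]
force: [2.1, -0.4, 0.4]
opening: 68.3
grasp_force: 0.0
time: 0.93
position: [308.2, -225.6, 213.9]
tcp_rot: [-0.0, 0.992, 0.125, -0.0]
force: [0.9, -1.3, 0.1]
opening: 68.3
grasp_force: 0.0
time: 1.35
position: [384.8, -36.7, 214.0]
tcp_rot: [0.0, 0.992, 0.125, 0.0]
force: [1.0, -1.1, 0.0]
opening: 68.3
grasp_force: 0.0
time: 1.77
position: [461.3, 152.6, 213.8]
tcp_rot: [0.0, 0.992, 0.125, -0.0]
force: [1.7, -1.2, 0.4]
opening: 68.3
grasp_force: 0.0
t 1.77 pos [461.3 152.6 213.8] yaw 14.4 tilt [-0. -0. -1.] F [ 1.7 -1.2  0.4] open 68.3 grip 0.0
tool delta [ 57.6 -73.6 133.8]
turn [ 0.      0.0002 -0.    ]
```

```bash

python3 -m pendant '{"fingers":[0.75,0.75,0.75,0.75,0.75],"delta_pos":[[15,-18,25],[30,-37,52],[44,-55,80],[58,-74,107],[58,-74,134]],"turn":[[0,0,0],[0,0,0],[0,0,0],[0,0,0],[0,0,0]]}'
python3 d.py 498.8 238.2 7
python3 - <<'E'
from h import *
c=cam("top");s=cam("side")
cv2.imwrite("pics/v1.png",np.hstack([np.clip(cv2.resize(c["color"][200:330,100:240],None,fx=2.8,fy=2.8)*2.,0,255).astype(np.uint8),cv2.resize(s["color"][70:200,170:310],None,fx=2.8,fy=2.8)]))
E
```

```text
time: 2.18
position: [500.5, 239.5, 78.4]
tcp_rot: [-0.0, 0.992, 0.126, 0.001]
force: [-0.3, -1.4, -0.4]
opening: 68.7
grasp_force: 0.0
t 2.18 pos [500.5 239.5  78.4] yaw 14.47 tilt [ 0.002  0.001 -1.   ] F [-0.3 -1.4 -0.4] open 68.7 grip 0.0
tool delta [-2.2  0.9 71.4]
```

View pics/v1.png

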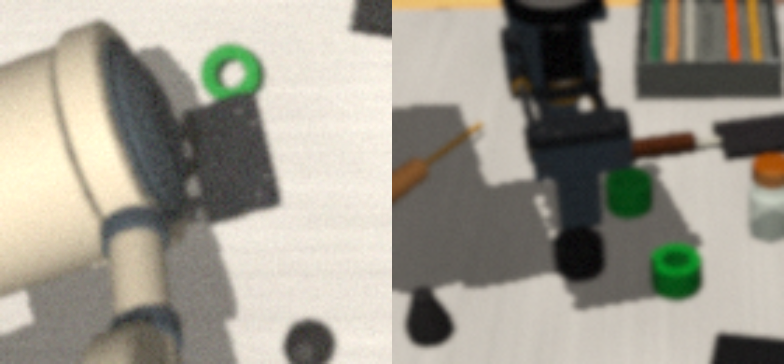

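The side view shows the gripper standing over the black ring, with the green rings clear of it. I'll lower and grip.

```bash

python3 -m pendant '{"fingers":[0.75,0.75,0.75,0.75,0.75],"delta_pos":[[-1,0,25],[-1,0,45],[-1,0,60],[-1,0,70],[-1,0,71]],"turn":[[0,0,0],[0,0,0],[0,0,0],[0,0,0],[0,0,0]]}' 25
python3 -m pendant '{"fingers":[0.3,0.3,0.3,0.3,0.3],"delta_pos":[[0,0,0],[0,0,0],[0,0,0],[0,0,0],[0,0,0]],"turn":[[0,0,0],[0,0,0],[0,0,0],[0,0,0],[0,0,0]]}' 25
python3 -m pendant '{"fingers":[0.3,0.3,0.3,0.3,0.3],"delta_pos":[[0,0,-10],[0,0,-40],[0,0,-70],[0,0,-100],[0,0,-120]],"turn":[[0,0,0],[0,0,0],[0,0,0],[0,0,0],[0,0,0]]}' 25
python3 d.py 685 40.3 120
```

```text
time: 2.7
position: [497.6, 235.4, 8.6]
tcp_rot: [0.0, 0.992, 0.125, -0.001]
force: [-0.9, -0.2, 0.2]
opening: 68.2
grasp_force: 0.0
time: 3.12
position: [498.6, 236.1, 9.9]
tcp_rot: [-0.0, 0.992, 0.125, 0.001]
force: [-0.6, -1.1, 8.8]
opening: 45.3
grasp_force: 25.0
time: 3.53
position: [498.5, 236.2, 132.4]
tcp_rot: [-0.0, 0.992, 0.125, 0.001]
force: [0.0, 0.5, -1.0]
opening: 45.5
grasp_force: 25.0
t 3.53 pos [498.5 236.2 132.4] yaw 14.38 tilt [ 0.002  0.001 -1.   ] F [ 0.   0.5 -1. ] open 45.5 grip 25.0
tool delta [132.  236.1  12.7]
```

```bash

python3 -m pendant '{"fingers":[0.3,0.3,0.3,0.3,0.3],"delta_pos":[[16,28,0],[34,60,0],[52,92,0],[68,122,0],[84,150,0]],"turn":[[0,0,0],[0,0,0],[0,0,0],[0,0,0],[0,0,0]]}' 25
python3 -m pendant '{"fingers":[0.3,0.3,0.3,0.3,0.3],"delta_pos":[[14,24,8],[28,50,16],[40,74,24],[47,85,28],[47,85,28]],"turn":[[0,0,0],[0,0,0],[0,0,0],[0,0,0],[0,0,0]]}' 25
python3 d.py 684.2 40.1 90
python3 - <<'E'
from h import *
c=cam("top");s=cam("side")
import pickle; pickle.dump(s,open("s2.pkl","wb"));pickle.dump(c,open("t2.pkl","wb"))
cv2.imwrite("pics/v2.png",np.hstack([np.clip(cv2.resize(c["color"][110:250,200:320],None,fx=3,fy=3)*2.,0,255).astype(np.uint8),cv2.resize(s["color"][110:250,250:390],None,fx=3,fy=3)]))
print(env.state()["position"])
E
```

```text
time: 3.95
position: [617.6, 109.9, 130.0]
tcp_rot: [0.0, 0.992, 0.125, 0.0]
force: [1.0, 1.0, -1.0]
opening: 44.9
grasp_force: 25.0
time: 4.37
position: [684.4, 38.7, 100.5]
tcp_rot: [0.0, 0.992, 0.124, -0.0]
force: [-1.0, -0.3, -0.4]
opening: 45.1
grasp_force: 25.0
t 4.37 pos [684.4  38.7 100.5] yaw 14.25 tilt [-0. -0. -1.] F [-1.  -0.3 -0.4] open 45.1 grip 25.0
tool delta [ 0.2 -1.4 10.5]
[682.8036304   41.09494634 101.26123709]
```

View pics/v2.png

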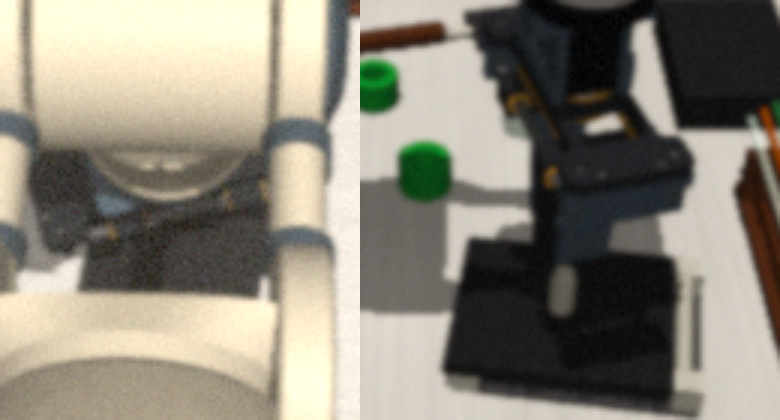

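The side view shows the ring held just above the pin (pin at about (562,290) in the crop); the arm hides it in the top view. I'll lower it in small steps, watching the force.

```bash

python3 -m pendant '{"fingers":[0.3,0.3,0.3,0.3,0.3],"delta_pos":[[0,0,10],[0,0,18],[0,0,25],[0,0,28],[0,0,30]],"turn":[[0,0,0],[0,0,0],[0,0,0],[0,0,0],[0,0,0]]}' 25
python3 -m pendant '{"fingers":[0.3,0.3,0.3,0.3,0.3],"delta_pos":[[0,0,2],[0,0,4],[0,0,5],[0,0,6],[0,0,6]],"turn":[[0,0,0],[0,0,0],[0,0,0],[0,0,0],[0,0,0]]}' 25
python3 d.py 684.2 40.1 40
```

```text
time: 4.88
position: [682.6, 41.3, 70.0]
tcp_rot: [-0.0, 0.992, 0.125, -0.001]
force: [-0.5, 0.1, -0.5]
opening: 45.2
grasp_force: 25.0
time: 5.3
position: [683.3, 40.8, 64.9]
tcp_rot: [-0.0, 0.992, 0.125, 0.0]
force: [0.5, 0.5, -0.0]
opening: 45.6
grasp_force: 25.0
t 5.3 pos [683.3  40.8  64.9] yaw 14.37 tilt [ 0.  0. -1.] F [ 0.5  0.5 -0. ] open 45.6 grip 25.0
tool delta [ 0.7  0.9 24.9]
```

```bash

python3 -m pendant '{"fingers":[0.3,0.3,0.3,0.3,0.3],"delta_pos":[[0,0,4],[0,0,8],[0,0,12],[0,0,15],[0,0,18]],"turn":[[0,0,0],[0,0,0],[0,0,0],[0,0,0],[0,0,0]]}' 25
python3 -m pendant '{"fingers":[0.3,0.3,0.3,0.3,0.3],"delta_pos":[[0,0,2],[0,0,4],[0,0,6],[0,0,7],[0,0,7]],"turn":[[0,0,0],[0,0,0],[0,0,0],[0,0,0],[0,0,0]]}' 25
python3 d.py 684.2 40.1 40
```

```text
time: 5.72
position: [683.1, 40.8, 46.4]
tcp_rot: [-0.0, 0.992, 0.125, -0.0]
force: [0.7, -0.1, -1.9]
opening: 45.3
grasp_force: 25.0
time: 6.13
position: [683.2, 40.8, 40.0]
tcp_rot: [0.0, 0.992, 0.125, 0.0]
force: [0.5, -1.1, -0.2]
opening: 45.6
grasp_force: 25.0
t 6.13 pos [683.2  40.8  40. ] yaw 14.37 tilt [ 0. -0. -1.] F [ 0.5 -1.1 -0.2] open 45.6 grip 25.0
tool delta [0.7 0.9 0. ]
```

```bash

python3 -m pendant '{"fingers":[0.3,0.3,0.8,0.8,0.8],"delta_pos":[[0,0,1],[0,0,1],[0,0,1],[0,0,1],[0,0,1]],"turn":[[0,0,0],[0,0,0],[0,0,0],[0,0,0],[0,0,0]]}' 25
python3 -m pendant '{"fingers":[0.8,0.8,0.8,0.8,0.8],"delta_pos":[[0,0,0],[0,0,-30],[0,0,-65],[0,0,-100],[0,0,-140]],"turn":[[0,0,0],[0,0,0],[0,0,0],[0,0,0],[0,0,0]]}' 25
python3 d.py 454.8 -253.4 180 -16.6
```

```text
time: 6.55
position: [683.3, 40.8, 38.9]
tcp_rot: [0.0, 0.992, 0.125, 0.0]
force: [0.2, 0.2, 0.7]
opening: 62.4
grasp_force: 0.0
time: 6.97
position: [682.5, 40.9, 179.4]
tcp_rot: [-0.0, 0.992, 0.125, -0.001]
force: [0.4, 0.2, -1.4]
opening: 73.4
grasp_force: 0.0
t 6.97 pos [682.5  40.9 179.4] yaw 14.37 tilt [-0.002  0.    -1.   ] F [ 0.4  0.2 -1.4] open 73.4 grip 0.0
tool delta [-2.935e+02  2.286e+02 -1.000e-01]
turn [-1.000e-04  2.100e-03  5.405e-01]
```

```bash

python3 -m pendant '{"fingers":[0.6,0.6,0.6,0.6,0.6],"delta_pos":[[-28,22,0],[-58,45,0],[-88,68,0],[-118,91,0],[-147,114,0]],"turn":[[0,0,0.108],[0,0,0.216],[0,0,0.324],[0,0,0.432],[0,0,0.54]]}'
python3 d.py 454.8 -253.4 70 -16.6
python3 - <<'E'
from h import *
s=cam("side"); c=cam("top")
cv2.imwrite("pics/v3.png",np.hstack([np.clip(cv2.resize(c["color"][110:250,200:320],None,fx=3,fy=3)*2.,0,255).astype(np.uint8),cv2.resize(s["color"][110:250,250:390],None,fx=3,fy=3)]))
E
```

```text
time: 7.38
position: [567.7, -107.1, 179.0]
tcp_rot: [0.0, 0.989, -0.147, 0.0]
force: [0.5, -0.5, -0.7]
opening: 54.8
grasp_force: 0.0
t 7.38 pos [ 567.7 -107.1  179. ] yaw -16.85 tilt [ 0. -0. -1.] F [ 0.5 -0.5 -0.7] open 54.8 grip 0.0
tool delta [-65.7 172.8 109. ]
turn [ 0.0001 -0.0001 -0.0045]
```

View pics/v3.png

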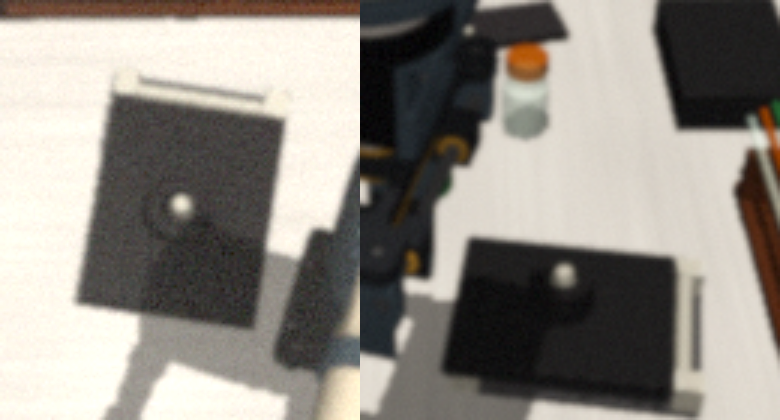

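The ring is seated with a short length of pin showing above it, the plate is flat and the flask is untouched. Next is the wedge.

```bash

python3 -m pendant '{"fingers":[0.6,0.6,0.6,0.6,0.6],"delta_pos":[[-13,34,0],[-26,69,0],[-40,104,15],[-53,139,35],[-66,173,60]],"turn":[[0,0,0],[0,0,0],[0,0,0],[0,0,0],[0,0,0]]}'
python3 -m pendant '{"fingers":[0.6,0.6,0.6,0.6,0.6],"delta_pos":[[0,0,15],[0,0,35],[0,0,50],[0,0,50],[0,0,50]],"turn":[[0,0,-0.0045],[0,0,-0.0045],[0,0,-0.0045],[0,0,-0.0045],[0,0,-0.0045]]}'
python3 d.py 454.8 -253.4 6 -16.6
python3 - <<'E'
from h import *
s=cam("side"); c=cam("top")
cv2.imwrite("pics/v4.png",np.hstack([np.clip(cv2.resize(c["color"][210:350,330:450],None,fx=3,fy=3)*2.,0,255).astype(np.uint8),cv2.resize(s["color"][270:410,130:270],None,fx=3,fy=3)]))
E
python3 d.py 454.8 -253.4 6 -16.6
```

```text
time: 7.9
position: [457.8, -252.5, 121.0]
tcp_rot: [0.001, 0.99, -0.144, 0.001]
force: [0.6, -0.8, 0.6]
opening: 55.0
grasp_force: 0.0
time: 8.32
position: [458.1, -250.7, 70.5]
tcp_rot: [-0.0, 0.99, -0.142, -0.001]
force: [1.0, 1.0, -0.1]
opening: 54.8
grasp_force: 0.0
t 8.32 pos [ 458.1 -250.7   70.5] yaw -16.29 tilt [-0.001  0.001 -1.   ] F [ 1.   1.  -0.1] open 54.8 grip 0.0
tool delta [-2.3  3.6 64.5]
turn [-0.0005  0.0013  0.0055]
t 8.42 pos [ 458.8 -251.1   71.5] yaw -16.28 tilt [ 0.001 -0.001 -1.   ] F [-0.6 -0.8  0.6] open 54.4 grip 0.0
tool delta [-3.3  3.3 65.5]
turn [ 0.0003 -0.0011  0.0056]
```

View pics/v4.png

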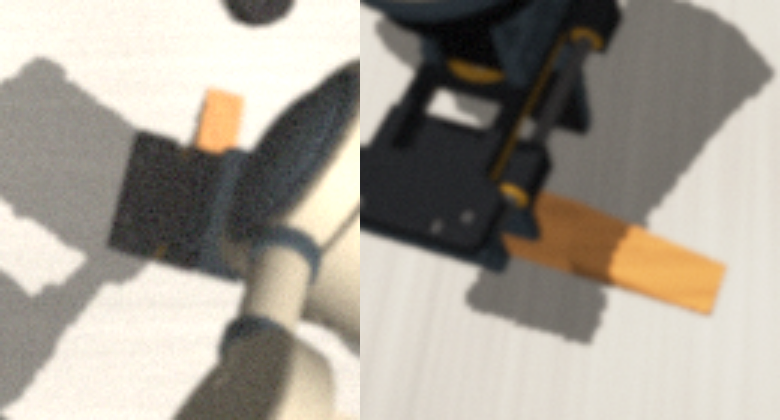

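The gripper is over the wedge block, with the ramp and tip ahead of it. I'll lower and grip.

```bash

python3 -m pendant '{"fingers":[0.6,0.6,0.6,0.6,0.6],"delta_pos":[[-3,3,20],[-3,3,40],[-3,3,55],[-3,3,62],[-3,3,65]],"turn":[[0,0,0.005],[0,0,0.005],[0,0,0.005],[0,0,0.005],[0,0,0.005]]}'
python3 -m pendant '{"fingers":[0.6,0.1,0.1,0.1,0.1],"delta_pos":[[0,0,0],[0,0,0],[0,0,0],[0,0,0],[0,0,0]],"turn":[[0,0,0],[0,0,0],[0,0,0],[0,0,0],[0,0,0]]}' 45
python3 -m pendant '{"fingers":[0.1,0.1,0.1,0.1,0.1],"delta_pos":[[0,0,0],[0,0,0],[0,0,-10],[0,0,-25],[0,0,-50]],"turn":[[0,0,0],[0,0,0],[0,0,0],[0,0,0],[0,0,0]]}' 45
python3 d.py 480 -200 56 -9.3
python3 - <<'E'
from m import *
import pickle
# tip relative to TCP from pictures in hand
s=cam("side");c=cam("top");pickle.dump((c,s),open("w.pkl","wb"))
def mask(I,v): 
    h=cv2.cvtColor(I,cv2.COLOR_BGR2HSV); return (h[...,0]<22)&(h[...,1]>90)&(h[...,2]>v)
for I,v,u in((c["color"],45,(405,245)),(s["color"],60,(240,350))):
    b=blob(mask(I,v),*u); print(cv2.approxPolyDP(cv2.convexHull(b.astype(np.float32)),1.5,True)[:,0].tolist())
E
python3 d.py 480 -200 56 -9.3
```

```text
time: 8.83
position: [454.6, -252.9, 5.6]
tcp_rot: [-0.0, 0.99, -0.144, -0.0]
force: [0.8, -0.7, 0.3]
opening: 54.5
grasp_force: 0.0
time: 9.25
position: [454.7, -253.2, 6.3]
tcp_rot: [0.0, 0.99, -0.144, 0.0]
force: [-0.4, -0.5, 0.1]
opening: 31.1
grasp_force: 0.0
time: 9.67
position: [453.4, -252.3, 55.5]
tcp_rot: [-0.001, 0.99, -0.144, -0.001]
force: [0.1, 0.5, -1.2]
opening: 28.1
grasp_force: 44.9
t 9.67 pos [ 453.4 -252.3   55.5] yaw -16.6 tilt [-0.003  0.002 -1.   ] F [ 0.1  0.5 -1.2] open 28.1 grip 44.9
tool delta [ 10.5 -57.8  -0.5]
turn [-0.0012  0.0029 -0.1275]
[[416.0, 240.0], [415.0, 261.0], [401.0, 262.0], [405.0, 239.0]]
[[196.0, 321.0], [200.0, 321.0], [248.0, 343.0], [245.0, 359.0], [236.0, 359.0], [192.0, 345.0], [190.0, 335.0]]
t 9.77 pos [ 455.8 -254.    59. ] yaw -16.6 tilt [ 0.004 -0.003 -1.   ] F [ 0.1  0.2 -1.4] open 27.5 grip 44.9
tool delta [  7.8 -58.6   2.9]
turn [ 0.0017 -0.0041 -0.1273]
```

```bash
python3 - <<'E'
from m import *
import pickle
c,s=pickle.load(open("w.pkl","rb"))
print(tri(c,[(405,239.5),(416.5,241)],s,[(248.5,343),(245,359.5)]))
for z in (50,54): print(z,cast(c,[(410.5,240)],z).round(1),cast(s,[(246.7,351.2)],z).round(1))
# approach poses: p = tip x in marver frame
y=np.radians(-9.3); o=np.array([615.7,51.8]); d=np.array([np.cos(y),np.sin(y)])
for p in(-25,39,54): print(p,(o+(p-102)*d).round(1))
E
```

```text
[[ 552.4 -267.6   54.6]
 [ 548.5 -293.1   52.5]]
50 [[ 550. -281.   50.]] [[ 551.2 -278.6   50. ]]
54 [[ 549.8 -279.8   54. ]] [[ 551.5 -280.5   54. ]]
-25 [490.4  72.3]
39 [553.5  62. ]
54 [568.3  59.6]
```

```bash

python3 -m pendant '{"fingers":[0.1,0.1,0.1,0.1,0.1],"delta_pos":[[-6,-32,0],[-12,-64,0],[-18,-97,0],[-24,-129,0],[-30,-161,0]],"turn":[[0,0,-0.025],[0,0,-0.05],[0,0,-0.075],[0,0,-0.1],[0,0,-0.127]]}' 45
python3 d.py 490.4 72.3 56 -9.3
```

```text
time: 10.18
position: [471.4, -88.7, 55.9]
tcp_rot: [-0.0, 0.997, -0.081, 0.0]
force: [0.2, -0.1, -0.8]
opening: 27.6
grasp_force: 44.9
t 10.18 pos [471.4 -88.7  55.9] yaw -9.28 tilt [ 0.  0. -1.] F [ 0.2 -0.1 -0.8] open 27.6 grip 44.9
tool delta [-7.20e+00 -1.62e+02 -1.00e-01]
turn [-0.     -0.      0.0004]
```

```bash

python3 -m pendant '{"fingers":[0.1,0.1,0.1,0.1,0.1],"delta_pos":[[-2,-35,0],[-4,-70,0],[-6,-110,0],[-7,-145,0],[-7,-162,0]],"turn":[[0,0,0],[0,0,0],[0,0,0],[0,0,0],[0,0,0]]}' 45
python3 -m pendant '{"fingers":[0.1,0.1,0.1,0.1,0.1],"delta_pos":[[0,0,15],[0,0,30],[0,0,40],[0,0,44],[0,0,46]],"turn":[[0,0,0],[0,0,0],[0,0,0],[0,0,0],[0,0,0]]}' 45
python3 -m pendant '{"fingers":[0.1,0.1,0.1,0.1,0.1],"delta_pos":[[0,0,1],[0,0,2],[0,0,3],[0,0,4],[0,0,4]],"turn":[[0,0,0],[0,0,0],[0,0,0],[0,0,0],[0,0,0]]}' 45
python3 d.py 490.4 72.3 6 -9.3
python3 - <<'E'
from m import *
import pickle
s=cam("side");c=cam("top");pickle.dump((c,s),open("w2.pkl","wb"))
cv2.imwrite("pics/v5.png",np.hstack([np.clip(cv2.resize(c["color"][110:270,200:330],None,fx=3,fy=3)*2.,0,255).astype(np.uint8),cv2.resize(s["color"][130:290,230:366],None,fx=3,fy=3)]))
E
python3 d.py 490.4 72.3 6 -9.3
```

```text
time: 10.6
position: [490.9, 74.3, 55.9]
tcp_rot: [-0.0, 0.997, -0.08, 0.0]
force: [-0.4, 0.4, -0.4]
opening: 27.7
grasp_force: 44.9
time: 11.02
position: [490.5, 70.6, 9.2]
tcp_rot: [0.0, 0.997, -0.081, -0.001]
force: [-0.6, -0.4, -1.3]
opening: 27.5
grasp_force: 44.9
time: 11.43
position: [491.2, 70.7, 6.2]
tcp_rot: [-0.0, 0.997, -0.081, 0.0]
force: [-0.8, -1.4, 6.0]
opening: 27.7
grasp_force: 44.9
t 11.43 pos [491.2  70.7   6.2] yaw -9.33 tilt [ 0.001 -0.    -1.   ] F [-0.8 -1.4  6. ] open 27.7 grip 44.9
tool delta [-1.1 -1.4  0.2]
turn [-0.0001 -0.0008 -0.0004]
t 11.53 pos [491.3  70.7   6.2] yaw -9.33 tilt [ 0.001 -0.    -1.   ] F [-0.1 -0.9  4.2] open 27.6 grip 44.9
tool delta [-1.1 -1.4  0.2]
turn [-0.0001 -0.0007 -0.0005]
```

View pics/v5.png

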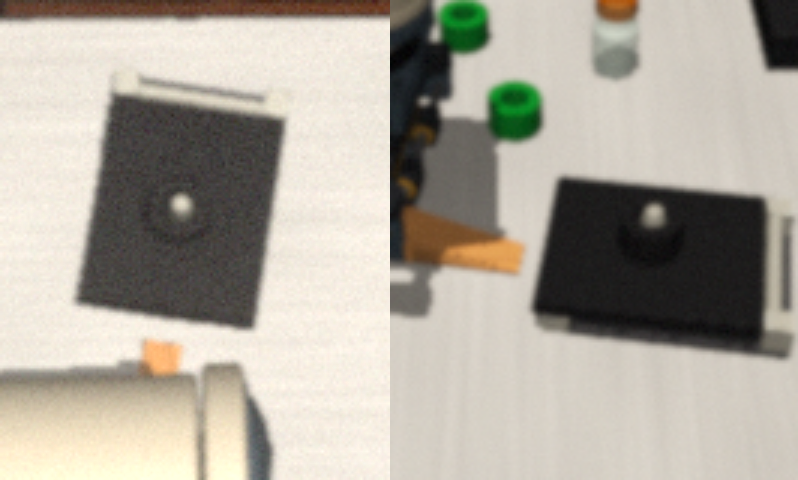

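The wedge lies flat in front of the plate's free edge, pointing at its middle. In the top crop the tip middle is at (163,343) and the edge middle at (165,314). The ring is seated with the plate flat.

```bash
python3 - <<'E'
from m import *
import pickle
c,s=pickle.load(open("w2.pkl","rb"))
f=lambda x,y:(200+x/3-.33,110+y/3-.33); g=lambda x,y:(230+(x-390)/3-.33,130+y/3-.33)
a=cast(c,[f(144,342),f(182,345)],4);b=cast(s,[g(523,242),g(519,271)],4)
e=cast(c,[f(77,302),f(253,327)],26)
print(a.round(1),b.round(1),e.round(1),(e.mean(0)).round(1))
y=np.radians(-9.3); o=np.array([615.7,51.8]); d=np.array([np.cos(y),np.sin(y)]);n=np.array([-d[1],d[0]])
for t in(a,b): q=t.mean(0)[:2]-o; print("tip in marver",(q@d).round(1),(q@n).round(1))
q=e.mean(0)[:2]-o; print("edge",(q@d).round(1),(q@n).round(1)); v=e[0]-e[1]; print(np.degrees(np.arctan2(v[1],v[0]))-90)
q=np.array([491.25,70.7])-o; print("tcp",q@d,q@n)
E
```

```text
[[591.8  69.1   4. ]
 [589.4  40.9   4. ]] [[593.7  71.5   4. ]
 [590.7  41.9   4. ]] [[619.3 116.7  26. ]
 [600.2 -11.3  26. ]] [609.8  52.7  26. ]
tip in marver -25.3 -0.9
tip in marver -24.0 1.0
edge -6.0 -0.1
-8.497075772468904
tcp -125.86850612568074 -1.4600224962246364
```

```bash

python3 -m pendant '{"fingers":[0.1,0.1,0.1,0.1,0.1],"delta_pos":[[8,0,0],[16,0,0],[26,0,0],[36,0,0],[40,0,0]],"turn":[[0,0,0],[0,0,0],[0,0,0],[0,0,0],[0,0,0]]}' 45
python3 -m pendant '{"fingers":[0.1,0.1,0.1,0.1,0.1],"delta_pos":[[4,0,0],[8,0,0],[12,0,0],[15,0,0],[15,0,0]],"turn":[[0,0,0],[0,0,0],[0,0,0],[0,0,0],[0,0,0]]}' 45
for i in 1; do python3 -m pendant '{"fingers":[0.1,0.1,0.1,0.1,0.1],"delta_pos":[[1,0,0],[2,0,0],[3,0,0],[4,0,0],[5,0,0]],"turn":[[0,0,0],[0,0,0],[0,0,0],[0,0,0],[0,0,0]]}' 45; done
python3 -m pendant '{"fingers":[0.1,0.1,0.1,0.1,0.1],"delta_pos":[[1,0,0],[2,0,0],[3,0,0],[4,0,0],[5,0,0]],"turn":[[0,0,0],[0,0,0],[0,0,0],[0,0,0],[0,0,0]]}' 45
python3 -m pendant '{"fingers":[0.1,0.1,0.1,0.1,0.1],"delta_pos":[[1,0,0],[2,0,0],[3,0,0],[4,0,0],[5,0,0]],"turn":[[0,0,0],[0,0,0],[0,0,0],[0,0,0],[0,0,0]]}' 45
cat > p.py <<'E'
from m import *
y=np.radians(-9.3); o=np.array([615.7,51.8]); d=np.array([np.cos(y),np.sin(y)]);n=np.array([-d[1],d[0]])
st=[]
for i in range(4): c=cam("side"); S=env.state(); st.append(np.r_[S["position"],S["force"]])
st=np.mean(st,0); q=st[:2]-o; print("p",(q@d+101.2).round(1),"lat",(q@n).round(1),"z",st[2].round(1),"F",st[3:].round(1))
E
python3 p.py
```

```text
time: 11.95
position: [531.7, 64.2, 6.1]
tcp_rot: [-0.0, 0.997, -0.081, 0.001]
force: [-2.6, 0.7, 5.0]
opening: 27.7
grasp_force: 45.0
time: 12.37
position: [544.8, 61.9, 6.1]
tcp_rot: [-0.0, 0.997, -0.081, -0.0]
force: [-3.7, -0.2, 10.0]
opening: 27.4
grasp_force: 45.0
time: 12.78
position: [548.4, 61.3, 6.1]
tcp_rot: [0.0, 0.997, -0.081, -0.001]
force: [-12.0, 1.8, 16.5]
opening: 27.9
grasp_force: 45.0
time: 13.2
position: [553.4, 60.5, 6.1]
tcp_rot: [0.0, 0.997, -0.081, -0.001]
force: [-10.3, 1.4, 16.5]
opening: 27.6
grasp_force: 45.0
time: 13.62
position: [555.0, 60.1, 6.0]
tcp_rot: [0.0, 0.997, -0.081, -0.004]
force: [-26.5, 5.1, 30.7]
opening: 27.6
grasp_force: 45.0
p 40.3 lat -1.7 z 6.0 F [-24.9   4.6  28.5]
```

```bash
python3 - <<'E'
from m import *
import pickle
s=cam("side");c=cam("top");pickle.dump((c,s),open("w3.pkl","wb"))
cv2.imwrite("pics/v6.png",np.hstack([np.clip(cv2.resize(c["color"][120:270,210:310],None,fx=3.8,fy=3.8,interpolation=2)*2.,0,255).astype(np.uint8),cv2.resize(s["color"][150:300,260:370],None,fx=3.8,fy=3.8,interpolation=2)]))
S=env.state();print(S["wrist_torque"].round(2),S["tcp_rot"].round(4),S["position"])
E
```

```text
[ 0.88  3.82 -0.02] [ 1.000e-04  9.967e-01 -8.120e-02 -3.900e-03] [555.36548269  60.00515907   5.98806468]
```

View pics/v6.png

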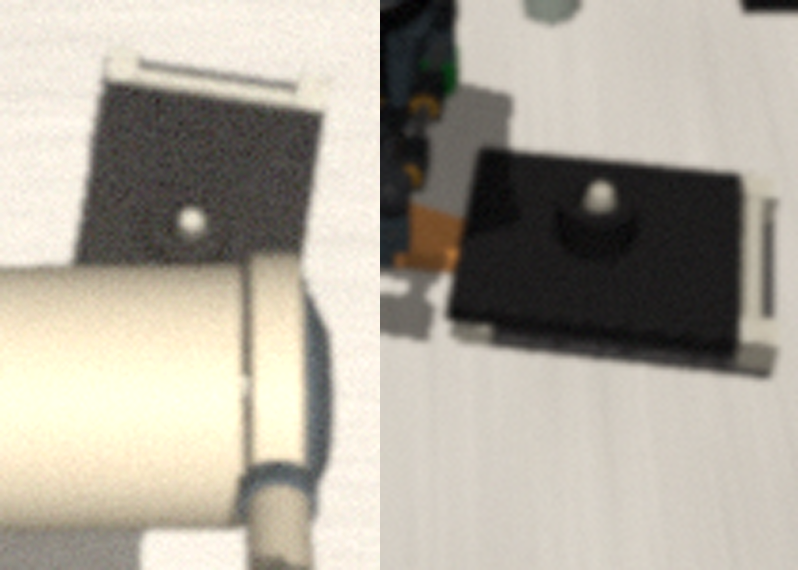

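The view shows the plate still flat with the wedge at its edge. The tool's downward force (28 N) has grown and is binding the wedge on the bench, so I'll ease it upward.

```bash

python3 -m pendant '{"fingers":[0.1,0.1,0.1,0.1,0.1],"delta_pos":[[0,0,-0.3],[0,0,-0.6],[0,0,-0.8],[0,0,-0.8],[0,0,-0.8]],"turn":[[0,0,0],[0,0,0],[0,0,0],[0,0,0],[0,0,0]]}' 45
python3 p.py; python3 -c "
from cell import env;s=env.state();print(s['wrist_torque'].round(2),s['tcp_rot'].round(4))"
```

```text
time: 14.33
position: [559.6, 59.5, 6.3]
tcp_rot: [0.0, 0.997, -0.081, -0.0]
force: [-4.6, -1.0, -3.6]
opening: 27.8
grasp_force: 45.0
p 44.8 lat -1.5 z 6.3 F [-4.1  0.8 -3.8]
[ 0.06  0.83 -0.01] [ 0.000e+00  9.967e-01 -8.130e-02 -2.000e-04]
```

Freed: p is now about 44.8 mm (about 1.7 mm of lift). I'll advance 9 mm more with a small downward correction at the end.

```bash

python3 -m pendant '{"fingers":[0.1,0.1,0.1,0.1,0.1],"delta_pos":[[1,0,0],[2,0,0],[3,0,0],[4,0,0],[5,0,0]],"turn":[[0,0,0],[0,0,0],[0,0,0],[0,0,0],[0,0,0]]}' 45
python3 -m pendant '{"fingers":[0.1,0.1,0.1,0.1,0.1],"delta_pos":[[1,0,0],[2,0,0],[3,0,0],[4,0,0],[4,0,0.1]],"turn":[[0,0,0],[0,0,0],[0,0,0],[0,0,0],[0,0,0]]}' 45
python3 p.py; python3 - <<'E'
from m import *
import pickle
s=cam("side");c=cam("top");pickle.dump((c,s),open("w4.pkl","wb"))
c0,s0=[pickle.load(open(f"{n}0.pkl","rb")) for n in("top","side")]
# pin top centroid shift, brightest region
def pin(I,r,t):
    a=I[r[0]:r[1],r[2]:r[3]].max(2).astype(float); w=np.clip(a-t,0,None); ys,xs=np.mgrid[r[0]:r[1],r[2]:r[3]]
    return np.array([(w*xs).sum(),(w*ys).sum()])/w.sum()
print("pin top: w2",pin(pickle.load(open("w2.pkl","rb"))[1]["color"],(190,210,308,328),120),"w3",pin(pickle.load(open("w3.pkl","rb"))[1]["color"],(190,210,308,328),120),"now",pin(s["color"],(190,210,308,328),120))
def edge(I,col):  # lower dark->bright rows etc.
    return I[185:250,col].max(2) if 0 else I[185:250,col].max(1)
b=lambda I:cv2.approxPolyDP(cv2.convexHull(blob(I.max(2)<45,318,225).astype(np.float32)),2,True)[:,0].tolist()
print(b(pickle.load(open("w2.pkl","rb"))[1]["color"]));print(b(s["color"]))
x=s0["color"]
# predicted free-edge corner pixels, lift 0 and 5 (near corner top)
y=np.radians(-9.3); o=np.array([615.7,51.8]); d=np.array([np.cos(y),np.sin(y)]);n=np.array([-d[1],d[0]])
for l in(0,5): 
    P=[np.r_[o-65*n-0*d,30+l],np.r_[o+65*n,30+l],np.r_[o+70*d,66+l*.53]]; P[2][:2]-=36*l/150*d; print(l,proj(s,P).round(2).tolist())
cv2.imwrite("pics/v7.png",np.hstack([cv2.resize(pickle.load(open("w2.pkl","rb"))[1]["color"][170:270,260:360],None,fx=4,fy=4,interpolation=2),cv2.resize(s["color"][170:270,260:360],None,fx=4,fy=4,interpolation=2)]))
E
```

```text
time: 14.95
position: [565.2, 58.7, 6.5]
tcp_rot: [-0.0, 0.997, -0.081, 0.0]
force: [-4.5, -0.5, -3.8]
opening: 27.6
grasp_force: 45.0
time: 15.37
position: [569.3, 58.0, 6.4]
tcp_rot: [-0.0, 0.997, -0.081, 0.0]
force: [-3.0, 0.7, -3.3]
opening: 27.7
grasp_force: 45.0
p 54.4 lat -1.4 z 6.5 F [-1.9  0.1 -3.7]
pin top: w2 [319.19690782 193.12485414] w3 [319.25076829 193.22095882] now [320.63125322 194.49510057]
[[353.0, 198.0], [353.0, 241.0], [349.0, 245.0], [306.0, 240.0], [279.0, 233.0], [288.0, 190.0]]
[[286.0, 189.0], [353.0, 197.0], [352.0, 243.0], [349.0, 245.0], [308.0, 240.0], [278.0, 231.0]]
0 [[279.56, 230.63], [288.12, 188.34], [317.55, 199.82]]
5 [[279.56, 229.0], [288.16, 186.71], [317.06, 198.84]]
```

View pics/v7.png

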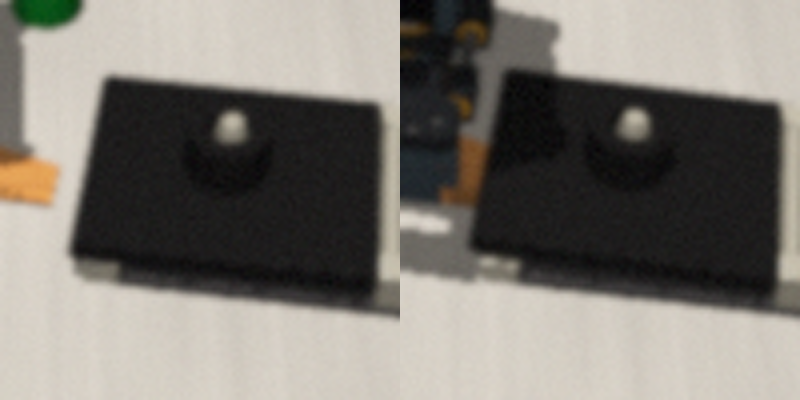

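The plate's free edge has visibly risen: the far corner is 1.5 px and the near corner 2 px higher in the side view, about 5 mm. The wedge seems to hover slightly, since the arm is carrying 3.7 N, so I'll settle it onto the bench.

```bash

python3 -m pendant '{"fingers":[0.1,0.1,0.1,0.1,0.1],"delta_pos":[[0,0,0.1],[0,0,0.2],[0,0,0.3],[0,0,0.3],[0,0,0.3]],"turn":[[0,0,0],[0,0,0],[0,0,0],[0,0,0],[0,0,0]]}' 45
python3 p.py
```

```text
time: 16.08
position: [569.2, 58.0, 6.2]
tcp_rot: [-0.0, 0.997, -0.081, 0.0]
force: [0.4, -0.1, -3.0]
opening: 27.7
grasp_force: 45.0
p 54.3 lat -1.4 z 6.2 F [ 0.6 -0.7 -3.6]
```

```bash

python3 -m pendant '{"fingers":[0.1,0.1,0.1,0.1,0.1],"delta_pos":[[0,0,0.1],[0,0,0.2],[0,0,0.2],[0,0,0.2],[0,0,0.2]],"turn":[[0,0,0],[0,0,0],[0,0,0],[0,0,0],[0,0,0]]}' 45
python3 p.py
```

```text
time: 16.7
position: [569.2, 58.0, 6.1]
tcp_rot: [-0.0, 0.997, -0.081, 0.0]
force: [1.5, -0.4, 1.5]
opening: 27.7
grasp_force: 45.0
p 54.3 lat -1.4 z 6.1 F [ 1.  -0.3  3. ]
```

```bash
python3 -c "
from cell import env; print(env.sign_off())"
```

```text
the job is handed in; nothing more can be done
None
```

The job is handed in at about 17 s on the robot's clock: the wide ring is down on the plate and released, the narrow one is still on the bench, the flask is undisturbed, and the wedge, still gripped flat on the bench, holds the plate's free edge up by an estimated 4.6 mm; no verdict was returned.

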